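Close a pump's strainer pot: screw the lid down to snug

TASK

Put the lid with the grip bar onto the pump's open strainer pot, pins down through the collar's notches, and screw it down clockwise until the turning torque rises to hand snug on the rubber seal, then let go and move clear. Do not overtighten it or press it hard, lower it in rather than dropping it, and leave the other things on the counter where they are.

Things in the scene. Friction and masses are not known exactly. Their poses are not given: they have to be found in the camera images.
- lid: Grey plastic lid, about 150 g, lying bar up on the counter. A disc 66 mm across, 18 mm thick; on it a grip bar 56 mm long, 14 wide, 34 high (top 52 mm above the underside). Origin: centre of the underside; z up; x along the bar, straight over one of its three pins.
- pin (a point): Tip of the pin on the lid's +x (44 mm out from the lid's axis, 5 mm above the underside). Three such round stub pins, 8 mm in diameter, stand out sideways from the disc at 0, 120 and 240 degrees about the lid's z. Axes as the lid's.
- pump: The bolted-down pump. Origin on the counter, under the pot's middle; z up. The black upright pot is 104 mm across and 108 mm high; the motor lies along +x, 50 to 202 mm from the pot's axis, 100 mm wide and 108 mm high; a pipe stub points to +y, ending 90 mm from the axis, at 55 mm height.
- mouth (a point): Centre of the pot's mouth, level with the collar's top face, 108 mm above the counter. z up. The grey collar is 4 mm thick with a 72 mm hole and three notches, 30 degrees wide, 94 mm across; one lies on this frame's +x, the others at 120 and 240 degrees. In a notch a pin has 8 degrees of play either way. Pins through, the lid drops freely onto the seal, 14 to 17 mm below this point.
- notch (a point): Middle of the notch on the mouth's +x, 41 mm from the axis. Turning clockwise seen from above from here, the pins catch under ramps that draw the lid down 5 mm per radian. The seal starts to resist 0.3 to 0.9 rad from the notch's middle (not to be seen beforehand); a dead stop is at 1.6 rad. Let go, the lid stays put by friction.
- seal: Black rubber ring in the pot, 67 mm across; origin: middle of the ring at its mean height, 15.5 mm below the collar's top; its top really lies 14 to 17 mm below, differing by pump. Stiff spring: 25 N per mm. The lid turns free at under 0.1 N m. Snug: a squeeze of 8 to 26 N, about 0.15 to 0.5 N m about the lid's axis (aim for 0.25). Over 40 N, by turning (about 0.8 N m) or by pushing from above, spoils it.
- spare_cap: Bystander: grey blank cap 80 mm across, 18 mm thick, with a round knob 24 mm across and 30 mm high and no pins; does not fit. Origin: centre of the underside.
- elbow: Bystander: brass pipe elbow, about 40 x 65 x 50 mm. Origin: centre of its foot.
- tape_roll: Bystander: white roll, 90 mm across, 19 mm high. Origin: centre of the underside.
- coupling: Bystander: white upright pipe coupling, 48 mm across, 45 mm high. Origin: centre of the underside.
- tee: Bystander: copper pipe tee lying flat, 80 x 60 x 30 mm. Origin: underside, below its middle.
- wrench: Bystander: steel wrench lying flat.
- compound_jar: Bystander: closed jar, 72 mm across, 85 mm high. Origin: centre of the underside.
Not all that is in view belongs to the job. What is shaped like the lid but green or pink is not meant.

How it is judged (in metres and radians):
On the way:
1. the lid is set level in the mouth of the pot, its pins down through the notches (horizontal distance between lid and mouth below 0.005 m and angle between lid's own z axis and vertical below 0.06 rad and z of lid in the frame of mouth below -0.0125 m), for 0.2 s.
At the end, for the whole second after the job is handed in: The lid sits in the mouth, within 5 mm of its centre, level within 0.06 rad, its underside more than 12.5 mm below the collar's top, at rest, let go, and squeezes the seal with 8 to 26 N by its thread alone (all of step 1 and contact force between lid and seal between 8 and 26 N and linear speed of lid below 0.01 m/s); the robot touches nothing.
It fails at once if the seal is squeezed with more than 40 N (overtightened, or the lid rammed or dropped on it) (contact force between lid and seal above 40 N).
It fails at once if a bystander is shifted by more than 30 mm (distance of any of spare_cap, elbow, tape_roll, coupling, tee, wrench, compound_jar from where it was at the start of the episode above 0.03 m).
It also fails if it takes over 54 s, if anything falls off the work surface, if the arm or the gripper's body presses on something with over 40 N, if the wrist force passes 120 N, or if a joint passes its speed limit or range.

ROBOT

A 6-joint arm with a two-finger parallel gripper is mounted at the origin on the work surface. World frame = base frame: x ahead of the robot, y to its left, z up, the work surface at z = 0. Lengths are in mm, angles in rad, forces in N, time in s.
With the tool pointing down it reaches from about 275 to 825 mm from the base axis. Payload 5.2 kg.
Tool frame: the origin (TCP) lies between the finger pads; the fingertips stand 17 mm ahead of it and the grasp point (between the pads) lies 2 mm behind it (manip.tip_reach is the distance from the TCP to the fingertips, in mm); z points along the fingers, y is the line along which they close (so a half turn about z gives the same grasp; the last joint's range is limited). The gripper opens to 93 mm and grips with 3 to 60 N. Pads are 15 mm wide; open, the fingers measure 128 mm over their backs; the gripper's body (75 mm by 188 mm) begins 65 mm behind the grasp point.
Start: joints at [0.92, 0.259, 1.535, -0, 1.348, -0.203], TCP at [238.121, 495.786, 209.753] pointing down, gripper open.
Joint ranges: [-3.14, 3.14], [-0.91, 2.08], [0.19, 2.58], [-1.22, 4.36], [0.22, 2.71], [-3.12, 3.12]. Speed limits (rad/s): [2.57, 2.57, 3.14, 3.14, 3.14, 3.14].

INTERFACE

Orientations are given as a unit quaternion [x, y, z, w].
In Python, from workcell import manip gives the robot as it stands.
- The arm moves only by the tool play_rows, never from a script. Its argument "motion" is a list of rows, each an object of numbers: "x", "y", "z": the shift along the world's x, y, z in mm; "spin": the turn about the world's z in degrees. A call has 1 to 20 rows; each row shifts and turns the commanded pose from where the row before left it; what a row does not reach is not made up. A row lasts 1/10 s, in which the tool goes at most 50 mm and 8.59 degrees, less where a joint would pass 70% of its speed; a pose out of reach is approached as far as the arm can. A call is refused whole if a number of a shift passes 50 or a number of a turn 8.59, either way. A call with a gripper value outside its range is refused whole. "grip" is the closure, from -1 (fully open) to 1 (shut), so that 0 is half open, set as the call begins (left out, the last holds). The fingers move at their own pace and stop on an object; the grip force is fixed at half the most. Time passes only in rows, so rows that do not move let the fingers close. It gives the time, the measured TCP pose, the force, the opening and the grip force at its end, in the units of the state.
- manip.sense(): the state, without advancing time (a new reading comes with each control period).
- manip.grab_frame(name): name is "scene" or "top" or "wrist"; returns a dict with "img" (480x640x3 uint8, blue, green, red), "camera_matrix" (3x3 intrinsics, pixels), "origin" and "rotation" of the camera in the world. Camera axes: x right, y down, z forward; pixel columns grow to the right and rows downward; lengths in mm; the calibration is good to about 2 mm. A picture is of the moment at which its call begins. There is no depth.
- manip.sign_off(): hands the job in; it is judged then, once.
Trained networks look in a picture, given as the dict that the camera call returned (one of the last four; its "shot" number tells which), for a name from the list of things; names that differ only in an ending like _2 or _b are one class to them, and where a whole thing is asked for, a point or a joint stands for the part that bears it (a point fixed in the world has none). Each returns a list of dicts, best first, with "p" (0 to 1); they miss things now and then, are a little off and sometimes report something else, mostly with a low value. They report only what shows in the picture. A call takes as long as a camera call. They do not tell look-alikes from the thing itself.
- manip.find_in(picture, name): "rect" ([centre column, centre row, width, height] in pixels, round what is visible of it).
- manip.tip_of(picture, name): "centre" ([column, row] in pixels: a listed point, or the origin of a listed thing).
The state is a dict: "t": time; "joints": joint angles; "qd": joint speeds; "tau": joint torques, N m; "tcp_pos": TCP position; "eef_rot": TCP orientation; "ft_force": force on the tool from outside, world axes, zero at the start; "moment": the same for the moment, N m; "gripper_width": finger opening in mm; "grasp_force": force on a finger pad.
Only numpy, scipy, OpenCV 4.12 (cv2) and the standard library are available. Lean on these libraries where they do the work, as an engineer would, in place of code of your own. Each camera call takes 0.05 s, during which the arm holds its last target. There are 200 camera calls.

## Working session

There is one attempt and no reset: what is moved stays moved. The work goes in short steps, Python scripts to look and compute and a tool call to move; the robot and the scene stay as the last step left them, time stands still between calls to the robot, and variables do not carry over. Pictures are saved under pics/ and viewed, at most 10 in all, crops included, and the job is handed in when it is done.

Besides the shell and the picture viewer there is one more tool, called after "Emit:" in YAML: its name, and indented under it one key for each argument. play_rows: Moves the arm, as the interface text tells. Its arguments: {"type":"object","properties":{"motion":{"type":"array","items":{"type":"object","properties":{"x":{"type":"number"},"y":{"type":"number"},"z":{"type":"number"},"spin":{"type":"number"}}}},"grip":{"type":"number"}},"required":["motion"]}

```bash
mkdir -p pics
cat > h.py <<'E'
import numpy as np, cv2
from workcell import manip
def ray(f,px):
    K=np.array(f["camera_matrix"]);d=np.linalg.inv(K)@[px[0],px[1],1.]
    return np.array(f["origin"],float),np.array(f["rotation"])@d
def onz(f,px,z):
    o,d=ray(f,px);return o+d*(z-o[2])/d[2]
def proj(f,p):
    c=np.array(f["rotation"]).T@(np.array(p,float)-np.array(f["origin"]));c=np.array(f["camera_matrix"])@c;return c[:2]/c[2]
E
python3 - <<'E'
from h import *
np.set_printoptions(precision=1,suppress=True)
for n in("top","scene"):
    f=manip.grab_frame(n);cv2.imwrite(f"pics/{n}0.png",f["img"]);print(n,np.array(f["origin"]))
    for k,z in(("lid",0),("pin",5),("pump",0),("mouth",108),("notch",108),("seal",92.5),("spare_cap",0),("elbow",0),("tape_roll",0),("coupling",0),("tee",0),("wrench",0),("compound_jar",0)):
        for d in manip.tip_of(f,k)[:4]: print(k,round(d["p"],2),np.array(d["centre"]),onz(f,d["centre"],z))
E
```

```text
top [ 357.5   28.5 1364.4]Traceback (most recent call last):
  File "<stdin>", line 6, in <module>
  File "h.py", line 7, in onz
    o,d=ray(f,px);return o+d*(z-o[2])/d[2]
        ~~~^^^^^^
  File "h.py", line 5, in ray
    return np.array(f["origin"],float),np.array(f["rotation"])@d
                                       ~~~~~~~~~~~~~~~~~~~~~~~^~
ValueError: matmul: Input operand 1 has a mismatch in its core dimension 0, with gufunc signature (n?,k),(k,m?)->(n?,m?) (size 3 is different from 4)
```

View pics/top0.png

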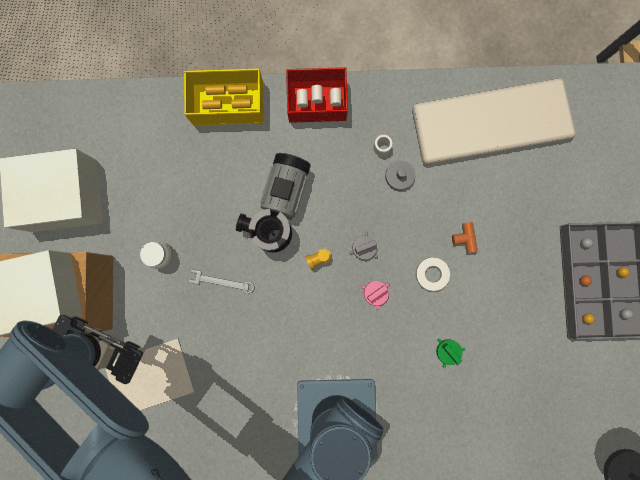

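The top view shows the lid-shaped candidates: grey with bar at (365,248), pink at (376,293) and green at (450,352). The grey disc at (400,176) with a round knob is the spare cap. The grey one at (365,248) fits because it has a bar and pins. The pot is at (269,230), with its motor pointing up the image.

```bash
sed -i 's/^from workcell/from scipy.spatial.transform import Rotation as R\nfrom workcell/; s/np.array(f\["rotation"\])/R.from_quat(f["rotation"]).as_matrix()/' h.py
python3 - <<'E'
from h import *
np.set_printoptions(precision=1,suppress=True)
for n in("top","scene"):
    f=manip.grab_frame(n);cv2.imwrite(f"pics/{n}1.png",f["img"]);print(n,np.array(f["origin"]),f["rotation"],f["camera_matrix"][0][0])
    if n=="top": cv2.imwrite("pics/crop1.png",cv2.resize(f["img"][175:315,220:420],None,fx=4,fy=4,interpolation=cv2.INTER_CUBIC))
    for k,z in(("lid",0),("pin",5),("pump",0),("mouth",108),("notch",108),("seal",92.5),("spare_cap",0),("elbow",0)):
        for d in manip.tip_of(f,k)[:4]: print(k,round(d["p"],2),np.array(d["centre"]),onz(f,d["centre"],z))
E
```

```text
top [ 357.5   28.5 1364.4] [-0.7  0.7 -0.   0. ] 500.4104477831413
lid 0.93 [449.7 350.2] [ 172.5 -307.     0. ]
lid 0.84 [362.5 246.8] [455.5 -83.7   0. ]
pin 0.97 [349.5 256.1] [430.8 -47.2   5. ]
pin 0.87 [388.2 284.3] [ 351.9 -149.1    5. ]
pin 0.72 [438. 339.] [ 203.2 -276.1    5. ]
pump 0.77 [274.  231.5] [504.  157.4   0. ]
pump 0.62 [362.7 248.3] [451.4 -84.1   0. ]
pump 0.43 [274.4 214.9] [549.9 155.4   0. ]
mouth 0.84 [268.9 230. ] [496.5 160.  108. ]
mouth 0.28 [362.  245.7] [450.5 -73.7 108. ]
notch 0.61 [271.5 214.1] [536.9 152.7 108. ]
seal 0.81 [270. 231.] [495.6 158.9  92.5]
spare_cap 0.95 [400.6 174.5] [ 652.8 -195.4    0. ]
elbow 0.74 [323.1 256. ] [433.2  24.4   0. ]
elbow 0.22 [268.4 232. ] [503.  172.8   0. ]
scene [1140.2  452.   836.7] [ 0.4  0.8 -0.3 -0.2] 448.9950015160046
lid 0.95 [286.8 250. ] [462.6 -78.5   0. ]
lid 0.86 [283.1 173.5] [ 178.5 -293.3    0. ]
lid 0.74 [301.2 217.9] [ 332.4 -119.6    0. ]
lid 0.35 [434.5 284.4] [368.9 300.3   0. ]
pin 0.87 [281.8 178.3] [ 208.1 -276.9    5. ]
pin 0.82 [300.9 250.5] [448.4 -42.6   5. ]
pin 0.78 [287.6 219.9] [ 365.  -144.1    5. ]
pump 0.84 [359.7 296.6] [500.9 162.5   0. ]
mouth 0.89 [358.  263.1] [499.6 150.3 108. ]
notch 0.58 [347.  273.1] [539.4 144.4 108. ]
notch 0.58 [283.3 247.1] [546.5 -22.5 108. ]
seal 0.54 [361.2 268.8] [498.  158.6  92.5]
seal 0.36 [252.9 210.2] [ 462.7 -180.8   92.5]
spare_cap 0.64 [207.6 278.5] [ 651.  -187.7    0. ]
spare_cap 0.5 [347.9 273.6] [450.6 101.6   0. ]
elbow 0.63 [325.5 259.5] [438.1  27.5   0. ]
```

View pics/crop1.png

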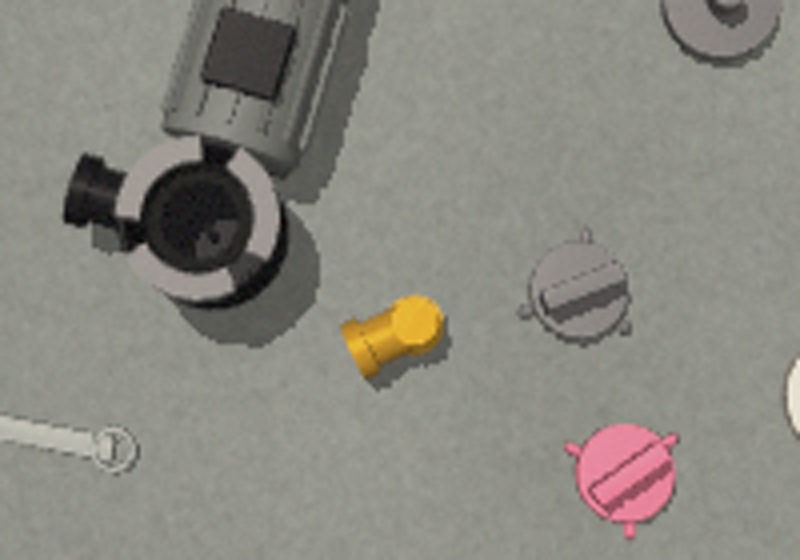

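View pics/scene1.png

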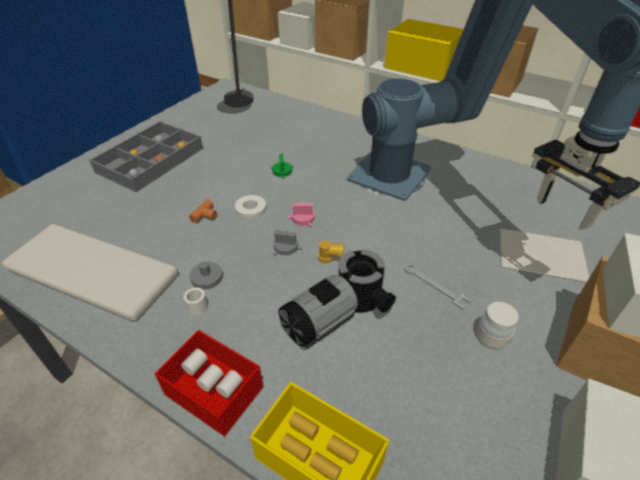

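The crop confirms the target: a grey lid with a bar at crop (580,290) and pins at crop (525,312), (587,237) and (626,330). The pin at (525,312) is on the bar's line, so it is the +x pin. Pot notches show dark at crop (218,150), (130,235) and (245,265). In the scene view the lid is at (286,243), the pot at (361,268) and the brass elbow at (330,250), between the two.

Run:
```python
from h import *
np.set_printoptions(precision=2,suppress=True)
s=manip.sense();print(s["t"],R.from_quat(s["eef_rot"]).as_matrix(),s["gripper_width"],s["ft_force"],s["moment"])
f=manip.grab_frame("wrist");print(f["origin"],R.from_quat(f["rotation"]).as_matrix(),f["camera_matrix"])
t=np.array(s["tcp_pos"]);Rt=R.from_quat(s["eef_rot"]).as_matrix();print("cam in tool",Rt.T@(np.array(f["origin"])-t))
f=manip.grab_frame("top")
P=[onz(f,(220+a/4,175+b/4),5) for a,b in((525,312),(587,237),(626,330))];c=np.mean(P,0);print(c)
for p in P: print(p-c,np.linalg.norm((p-c)[:2]),np.degrees(np.arctan2(*(p-c)[1::-1])))
N=[onz(f,(220+a/4,175+b/4),106) for a,b in((218,150),(130,235),(245,265))];c=np.mean(N,0);print(c)
for p in N: print(p-c,np.linalg.norm((p-c)[:2]),np.degrees(np.arctan2(*(p-c)[1::-1])))
```

```text
1.0 [[-0.9   0.43  0.  ]
 [ 0.43  0.9  -0.  ]
 [-0.   -0.   -1.  ]] 93.23811380298443 [0.28 0.06 0.38] [0.02 0.04 0.  ]
[163.21 531.41 384.16] [[ 0.43  0.86  0.27]
 [ 0.9  -0.41 -0.13]
 [-0.    0.3  -0.96]] [[361.61   0.   320.05]
 [  0.   361.61 240.42]
 [  0.     0.     1.  ]]
cam in tool [  82.98   -0.32 -174.41]
[451.07 -89.49   5.  ]
[-12.01  37.27   0.  ] 39.15608290481492 107.86545798988885
[38.03 -6.53  0.  ] 38.58889308240134 -9.736378248231837
[-26.02 -30.74   0.  ] 40.27585397581673 -130.24526463094995
[498.92 158.88 106.  ]
[ 42.17 -13.68   0.  ] 44.330605722290336 -17.97113327762244
[-10.58  43.1    0.  ] 44.382439458794934 103.7970237725146
[-31.58 -29.42   0.  ] 43.16585469764502 -137.0269476317006
```

Emit:
play_rows:
  grip: 0
  motion:
    - {"x": 14, "y": -39, "spin": -3}
    - {"x": 14, "y": -39, "spin": -3}
    - {"x": 14, "y": -39, "spin": -3}
    - {"x": 14, "y": -39, "spin": -3}
    - {"x": 14, "y": -39, "spin": -3}
    - {"x": 14, "y": -39, "spin": -3}
    - {"x": 14, "y": -39, "spin": -3}
    - {"x": 14, "y": -39, "spin": -3}
    - {"x": 14, "y": -39, "spin": -3}
    - {"x": 14, "y": -39, "spin": -3}
    - {"x": 14, "y": -39, "spin": -3}
    - {"x": 14, "y": -39, "spin": -3}
    - {"x": 14, "y": -39, "spin": -3}
    - {"x": 14, "y": -39, "spin": -3}
    - {"x": 14, "y": -36, "spin": -3}
    - {}
    - {}

```text
schema error: expected keys x, y, z, spin
```

Run:
```python
from h import *
np.set_printoptions(precision=2,suppress=True)
f=manip.grab_frame("wrist");s=manip.sense();print(s["t"],s["tcp_pos"],R.from_quat(s["eef_rot"]).as_matrix()[:,0],s["gripper_width"])
cv2.imwrite("pics/w1.png",f["img"])
for k,z in(("lid",0),("pin",5)):
    for d in manip.tip_of(f,k)[:4]: print(k,round(d["p"],2),np.array(d["centre"]),onz(f,d["centre"],z))
```

```text
1.15 [238.13 495.79 209.75] [-0.9   0.43 -0.  ] 93.03245386624081
```

View pics/w1.png

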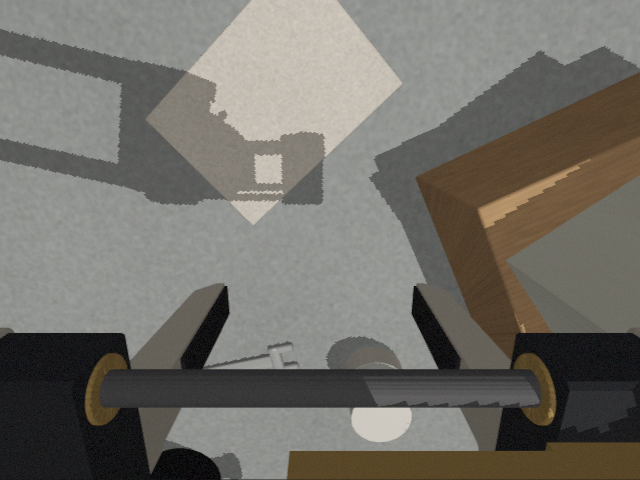

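The move was refused because every key is needed. The picture is still the start view, with the gripper bar hiding rows below about 370, so I'll stop short to keep the lid in clear view.

Emit:
play_rows:
  grip: 0
  motion:
    - {"x": 15, "y": -40, "z": 0, "spin": -3}
    - {"x": 15, "y": -40, "z": 0, "spin": -3}
    - {"x": 15, "y": -40, "z": 0, "spin": -3}
    - {"x": 15, "y": -40, "z": 0, "spin": -3}
    - {"x": 15, "y": -40, "z": 0, "spin": -3}
    - {"x": 15, "y": -40, "z": 0, "spin": -3}
    - {"x": 15, "y": -40, "z": 0, "spin": -3}
    - {"x": 15, "y": -40, "z": 0, "spin": -3}
    - {"x": 15, "y": -40, "z": 0, "spin": -3}
    - {"x": 15, "y": -40, "z": 0, "spin": -3}
    - {"x": 15, "y": -40, "z": 0, "spin": -3}
    - {"x": 15, "y": -40, "z": 0, "spin": -3}
    - {"x": 15, "y": -40, "z": 0, "spin": -3}
    - {"x": 15, "y": -40, "z": 0, "spin": -3}
    - {"x": 15, "y": -40, "z": 0, "spin": -3}
    - {"x": 15, "y": -40, "z": 0, "spin": 0}
    - {"x": 0, "y": 0, "z": 0, "spin": 0}
    - {"x": 0, "y": 0, "z": 0, "spin": 0}

```text
t: 3.05
tcp_pos: [478.0, -144.8, 209.3]
eef_rot: [0.579, 0.815, 0.0, -0.001]
ft_force: [0.4, 0.8, -0.3]
gripper_width: 46.7
grasp_force: 0.0
```

Run:
```python
from h import *
np.set_printoptions(precision=2,suppress=True)
f=manip.grab_frame("wrist");s=manip.sense();print(s["t"],s["tcp_pos"],R.from_quat(s["eef_rot"]).as_matrix()[:,0],s["gripper_width"],s["joints"])
cv2.imwrite("pics/w2.png",f["img"])
for k,z in(("lid",0),("pin",5)):
    for d in manip.tip_of(f,k)[:4]: print(k,round(d["p"],2),np.array(d["centre"]),onz(f,d["centre"],z))
```

```text
3.1 [ 477.65 -143.83  209.43] [-0.33  0.94  0.  ] 46.20504230195048 [-0.52  0.17  1.65  0.    1.32 -0.85]
lid 0.92 [194.9 136.8] [ 332.03 -116.71    0.  ]
lid 0.83 [ 17.1 252. ] [ 172.37 -304.15    0.  ]
lid 0.74 [318.2 149.8] [455.12 -87.43   0.  ]
pin 0.9 [315.2 103.3] [437.74 -46.25   5.  ]
pin 0.8 [ 47.7 238.1] [ 206.12 -273.49    5.  ]
pin 0.77 [207.1 176.6] [ 354.83 -150.8     5.  ]
```

View pics/w2.png

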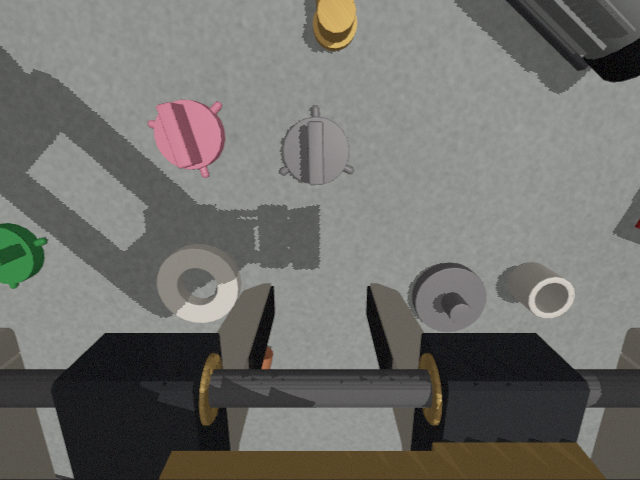

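The wrist view shows the lid at (316,150), bar running up the image, pins near (315,108), (284,171) and (350,170). The pink one is at (188,134), the green at (14,250) and the spare cap at (450,297).

Run:
```python
from h import *
np.set_printoptions(precision=2,suppress=True)
f=manip.grab_frame("wrist")
im=cv2.cvtColor(f["img"],cv2.COLOR_BGR2GRAY)
# fit model: project disc top edge + pin stubs, compare visually & pin tips LSQ
from scipy.optimize import least_squares
obs=np.array([(315,106.5),(283,171.5),(351,170.5)])
def tips(q):return np.array([proj(f,(q[0]+44*np.cos(q[2]+a),q[1]+44*np.sin(q[2]+a),5)) for a in np.radians([0,120,240])])
r=least_squares(lambda q:(tips(q)-obs).ravel(),[455,-87,1.9]);q=r.x;print(q[:2],np.degrees(q[2]),r.fun)
big=cv2.resize(f["img"][80:210,240:400],None,fx=4,fy=4,interpolation=cv2.INTER_CUBIC)
c,s=np.cos(q[2]),np.sin(q[2])
def draw(pts,col):
    P=np.array([(proj(f,(q[0]+c*x-s*y,q[1]+s*x+c*y,z))-(240,80)+.5)*4 for x,y,z in pts]).astype(int);cv2.polylines(big,[P],True,col,1)
draw([(33*np.cos(t),33*np.sin(t),18) for t in np.linspace(0,6.28,60)],(0,0,255))
draw([(28,7,52),(-28,7,52),(-28,-7,52),(28,-7,52)],(0,255,0))
for a in np.radians([0,120,240]): draw([(33*np.cos(a),33*np.sin(a),5),(44*np.cos(a),44*np.sin(a),5)],(255,0,0))
cv2.imwrite("pics/fit.png",big)
```

```text
[453.14 -86.73] 110.65711292107784 [ 0.21 -2.1  -2.84  1.56  2.61  0.94]
```

View pics/fit.png

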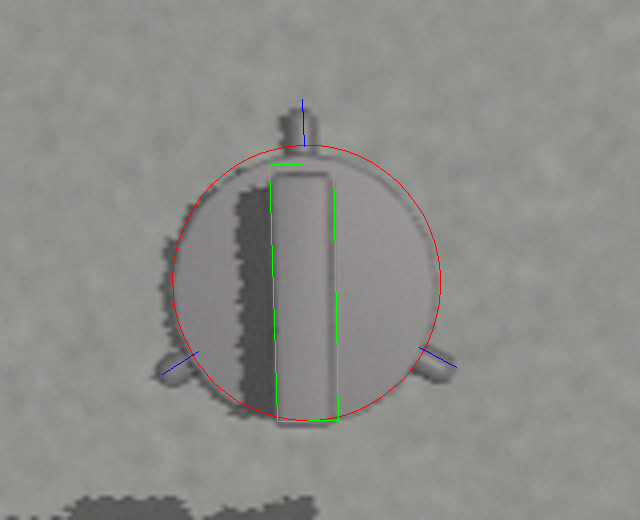

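Emit:
play_rows:
  grip: 0
  motion:
    - {"x": -12.5, "y": 28, "z": 0, "spin": 1}
    - {"x": -12, "y": 28, "z": 0, "spin": 0}
    - {"x": 0, "y": 0, "z": -30, "spin": 0}
    - {"x": 0, "y": 0, "z": -30, "spin": 0}
    - {"x": 0, "y": 0, "z": -30, "spin": 0}
    - {"x": 0, "y": 0, "z": -30, "spin": 0}
    - {"x": 0, "y": 0, "z": -20, "spin": 0}
    - {"x": 0, "y": 0, "z": -15, "spin": 0}
    - {"x": 0, "y": 0, "z": -10, "spin": 0}
    - {"x": 0, "y": 0, "z": -3, "spin": 0}
    - {"x": 0, "y": 0, "z": 0, "spin": 0}
    - {"x": 0, "y": 0, "z": 0, "spin": 0}

```text
t: 4.45
tcp_pos: [454.2, -88.3, 42.5]
eef_rot: [0.571, 0.821, 0.0, 0.001]
ft_force: [-0.0, -0.1, 0.3]
gripper_width: 46.5
grasp_force: 0.0
```

Run:
```python
from h import *
np.set_printoptions(precision=2,suppress=True)
f=manip.grab_frame("wrist");s=manip.sense();print(s["t"],s["tcp_pos"],R.from_quat(s["eef_rot"]).as_matrix(),s["gripper_width"],s["ft_force"],s["moment"])
cv2.imwrite("pics/w3.png",f["img"])
```

```text
4.5 [454.3  -88.4   42.59] [[-0.35  0.94  0.  ]
 [ 0.94  0.35 -0.  ]
 [-0.    0.   -1.  ]] 46.59573798741068 [0.3  0.27 0.39] [-0.05  0.04 -0.03]
```

View pics/w3.png

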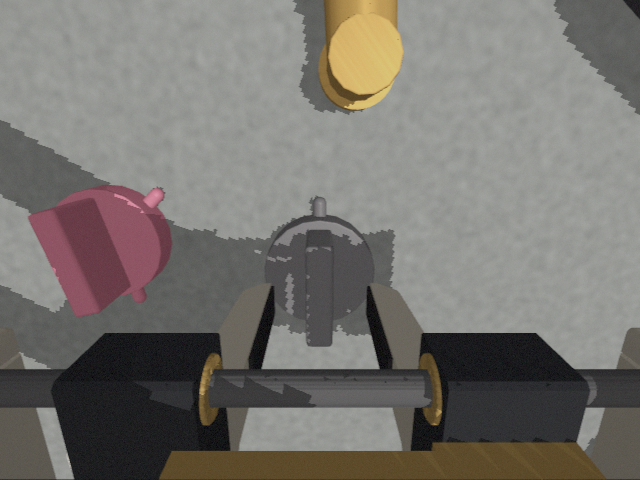

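The lid's bar stands at (319,290), centred between the fingers and parallel to them. The elbow (360,60) is clear. Next I'll measure the bar's ends and close.

Run:
```python
from h import *
np.set_printoptions(precision=2,suppress=True)
f=manip.grab_frame("wrist");s=manip.sense();t=np.array(s["tcp_pos"]);M=R.from_quat(s["eef_rot"]).as_matrix()
for px,z in(((319,231),52),((319,345),52),((319,215),18),((320,197),5),((265,268),18),((374,268),18)): print(px,z,M.T@(onz(f,px,z)-t))
```

```text
(319, 231) 52 [36.22 -0.93 -9.5 ]
(319, 345) 52 [-25.93  -0.97  -9.43]
(319, 215) 18 [36.01 -1.04 24.5 ]
(320, 197) 5 [43.87 -0.49 37.49]
(265, 268) 18 [  3.96 -32.92  24.5 ]
(374, 268) 18 [ 3.96 31.39 24.58]
```

Emit:
play_rows:
  grip: 1
  motion:
    - {"x": 0, "y": 0, "z": 0, "spin": 0}
    - {"x": 0, "y": 0, "z": 0, "spin": 0}
    - {"x": 0, "y": 0, "z": 0, "spin": 0}
    - {"x": 0, "y": 0, "z": 0, "spin": 0}
    - {"x": 0, "y": 0, "z": 0, "spin": 0}
    - {"x": 0, "y": 0, "z": 0, "spin": 0}

```text
t: 5.15
tcp_pos: [453.7, -88.2, 41.8]
eef_rot: [0.571, 0.821, -0.0, 0.0]
ft_force: [0.0, -0.7, 0.2]
gripper_width: 12.1
grasp_force: 30.0
```

Emit:
play_rows:
  grip: 1
  motion:
    - {"x": 0, "y": 0, "z": 10, "spin": 0}
    - {"x": 0, "y": 0, "z": 20, "spin": 0}
    - {"x": 0, "y": 0, "z": 30, "spin": 0}
    - {"x": 0, "y": 0, "z": 35, "spin": 0}
    - {"x": 0, "y": 0, "z": 35, "spin": 0}
    - {"x": 10, "y": 20, "z": 35, "spin": -1}
    - {"x": 11, "y": 23, "z": 30, "spin": -1}
    - {"x": 11, "y": 23, "z": 23, "spin": -1}
    - {"x": 11, "y": 24, "z": 0, "spin": -1}
    - {"x": 11, "y": 24, "z": 0, "spin": -1}
    - {"x": 11, "y": 24, "z": 0, "spin": -1}
    - {"x": 11, "y": 24, "z": 0, "spin": 0}
    - {"x": 0, "y": 0, "z": 0, "spin": 0}
    - {"x": 0, "y": 0, "z": 0, "spin": 0}
    - {"x": 0, "y": 0, "z": 0, "spin": 0}

```text
t: 6.65
tcp_pos: [529.1, 73.2, 259.8]
eef_rot: [0.613, 0.79, -0.0, -0.0]
ft_force: [-0.0, -0.5, -2.7]
gripper_width: 12.3
grasp_force: 30.0
```

Run:
```python
from h import *
np.set_printoptions(precision=2,suppress=True)
f=manip.grab_frame("wrist");s=manip.sense();print(s["t"],s["tcp_pos"],R.from_quat(s["eef_rot"]).as_matrix()[:,0],s["gripper_width"],s["ft_force"],s["moment"])
cv2.imwrite("pics/w4.png",f["img"]);np.savez("w4.npz",img=f["img"],origin=f["origin"],rotation=f["rotation"],camera_matrix=f["camera_matrix"],tcp=s["tcp_pos"],rot=s["eef_rot"])
for k,z in(("mouth",108),("notch",108),("seal",92.5)):
    for d in manip.tip_of(f,k)[:4]: print(k,round(d["p"],2),np.array(d["centre"]),onz(f,d["centre"],z))
```

```text
6.7 [529.19  73.03 259.87] [-0.25  0.97 -0.  ] 12.106027668747503 [ 0.07 -0.01 -1.97] [-0.06 -0.    0.02]
mouth 0.95 [313.4 114.4] [499.76 162.6  108.  ]
notch 0.72 [354.2 148.1] [541.11 144.4  108.  ]
seal 0.76 [312.  118.2] [498.92 159.61  92.5 ]
```

View pics/w4.png

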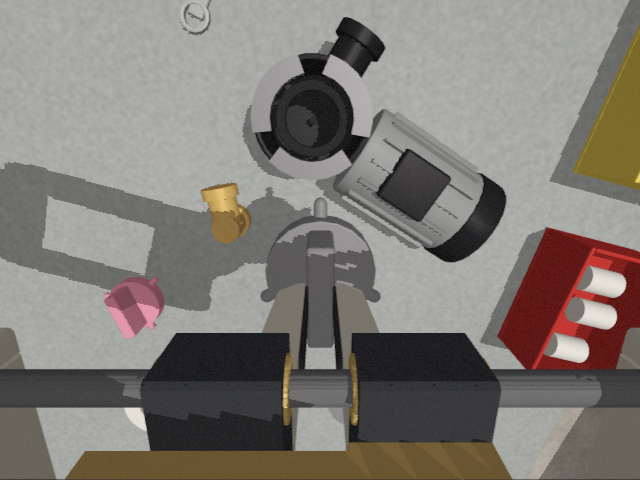

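The lid hangs level in the gripper with pins at (321,199), (268,295) and (375,295). The pot mouth is at (312,115), with notches near (310,63), (265,143) and (355,150). I'll fit both poses.

```bash
cat > fit.py <<'E'
from h import *
from scipy.optimize import least_squares,differential_evolution
np.set_printoptions(precision=2,suppress=True)
f=np.load("w4.npz");g=cv2.cvtColor(f["img"],cv2.COLOR_BGR2GRAY).astype(np.float32);g=cv2.GaussianBlur(g,(3,3),0)
C=R.from_quat(f["rotation"]).as_matrix();K=f["camera_matrix"]
def pj(P):
    c=(K@C.T@(P-f["origin"]).T);return (c[:2]/c[2]).T
rr,tt=np.meshgrid(np.arange(28,51,1.),np.radians(np.arange(0,360,3)))
rr,tt=rr.ravel(),tt.ravel();n=np.abs((np.degrees(tt)+60)%120-60)
T=((rr>36)&(n>15)).astype(float)
def cost(q):
    P=np.c_[q[0]+rr*np.cos(tt+q[2]),q[1]+rr*np.sin(tt+q[2]),np.full(rr.size,108.)]
    p=pj(P).astype(np.float32);v=cv2.remap(g,p[None,:,0],p[None,:,1],cv2.INTER_LINEAR)[0]
    w=rr;return -np.cov(v,T,aweights=w)[0,1]/np.sqrt(np.cov(v,aweights=w)*np.cov(T,aweights=w))
r=differential_evolution(cost,[(485,515),(145,175),(-.7,.1)],seed=1);print("mouth",r.x[:2],np.degrees(r.x[2]),r.fun)
M=R.from_quat(f["rot"]).as_matrix();t=f["tcp"];z=t[2]-41.8
obs=np.array([(321,198.5),(264.5,298),(378.5,298)])
def lid(q):
    a=q[2]+np.radians([0,120,240]);P=np.c_[q[0]+44*np.cos(a),q[1]+44*np.sin(a),np.full(3,z+5)];return pj(P)
s=least_squares(lambda q:(lid(q)-obs).ravel(),[t[0],t[1],1.8]);print("lid",s.x[:2],np.degrees(s.x[2]),s.fun,"rel tool",(M.T@(np.r_[s.x[:2],z]-t)),"tool yaw",np.degrees(np.arctan2(M[1,0],M[0,0])))
big=f["img"].copy();q=r.x
def pl(c,rad,z,col,th=np.radians(np.arange(0,360,4))):
    p=pj(np.c_[c[0]+rad*np.cos(th),c[1]+rad*np.sin(th),np.full(th.size,z)]);cv2.polylines(big,[(p*16).astype(int)],False,col,1,cv2.LINE_AA,4)
pl(q,36,108,(0,0,255));pl(q,47,108,(0,255,0))
for k in range(3):
    for e in(-15,15):
        a=q[2]+np.radians(120*k+e);p=pj(np.array([[q[0]+x*np.cos(a),q[1]+x*np.sin(a),108] for x in(36,47)]));cv2.polylines(big,[(p*16).astype(int)],False,(255,0,0),1,cv2.LINE_AA,4)
pl(s.x,33,z+18,(0,0,255));
for p in lid(s.x): cv2.circle(big,tuple((p*16).astype(int)),32,(0,255,0),1,cv2.LINE_AA,4)
cv2.imwrite("pics/fit4.png",cv2.resize(big[40:320,230:420],None,fx=2.1,fy=2.1,interpolation=cv2.INTER_CUBIC))
E
python3 fit.py
```

```text
mouth [498.65 158.93] -19.514104144898585 -0.9158803790004061
lid [529.45  73.04] 104.52885669249567 [ 0.14 -1.21 -2.28  1.    2.13  0.69] rel tool [-0.04  0.28 41.8 ] tool yaw 104.29918874047253
```

View pics/fit4.png

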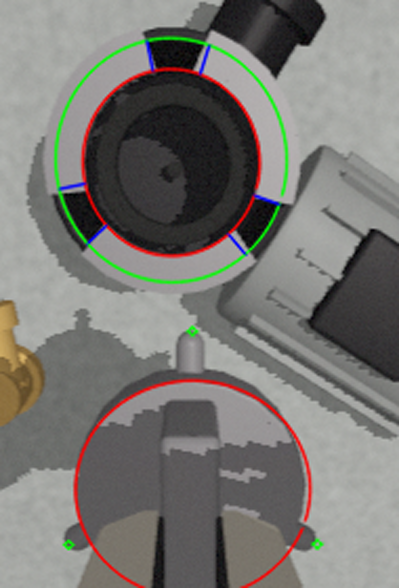

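Emit:
play_rows:
  grip: 1
  motion:
    - {"x": -6, "y": 17, "z": 0, "spin": -1}
    - {"x": -6, "y": 17, "z": 0, "spin": -1}
    - {"x": -6, "y": 17, "z": 0, "spin": -1}
    - {"x": -6, "y": 17, "z": 0, "spin": -1}
    - {"x": -6.5, "y": 17, "z": 0, "spin": 0}
    - {"x": 0, "y": 0, "z": -20, "spin": 0}
    - {"x": 0, "y": 0, "z": -25, "spin": 0}
    - {"x": 0, "y": 0, "z": -25, "spin": 0}
    - {"x": 0, "y": 0, "z": -20, "spin": 0}
    - {"x": 0, "y": 0, "z": -12, "spin": 0}
    - {"x": 0, "y": 0, "z": -4, "spin": 0}
    - {"x": 0, "y": 0, "z": 0, "spin": 0}
    - {"x": 0, "y": 0, "z": 0, "spin": 0}
    - {"x": 0, "y": 0, "z": 0, "spin": 0}

```text
t: 8.25
tcp_pos: [499.9, 158.8, 154.8]
eef_rot: [0.641, 0.768, 0.001, 0.001]
ft_force: [-0.1, -0.1, -1.8]
gripper_width: 12.2
grasp_force: 30.0
```

Run:
```python
from h import *
np.set_printoptions(precision=2,suppress=True)
f=manip.grab_frame("wrist");s=manip.sense();M=R.from_quat(s["eef_rot"]).as_matrix();print(s["t"],s["tcp_pos"],np.degrees(np.arctan2(M[1,0],M[0,0])),s["gripper_width"],s["ft_force"],s["moment"],s["joints"])
cv2.imwrite("pics/w5.png",cv2.resize(f["img"][140:360,200:440],None,fx=2.5,fy=2.5))
```

```text
8.3 [499.78 158.84 154.75] 100.34354098086095 12.230688879307811 [ 0.47 -0.22 -1.22] [-0.05  0.05  0.02] [ 0.09  0.26  1.68  0.    1.2  -0.09]
```

View pics/w5.png

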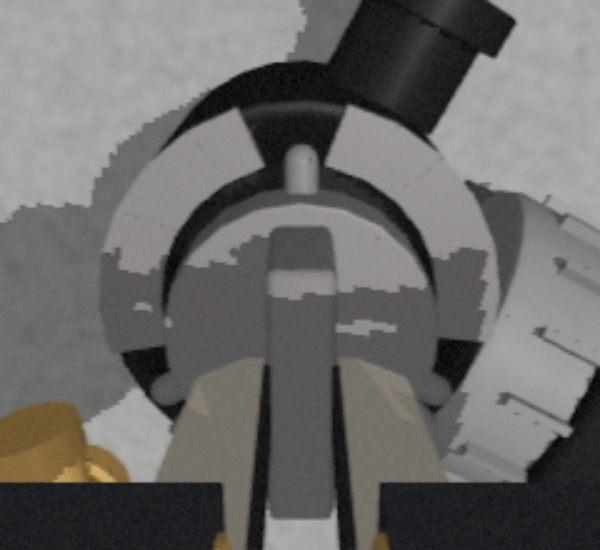

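The pins sit over the three notches: front pin at crop (302,170) against a notch middle of about (296,170). That needs a 1 mm shift and 1° of trim.

Emit:
play_rows:
  grip: 1
  motion:
    - {"x": -1, "y": -0.3, "z": 0, "spin": 1}
    - {"x": 0, "y": 0, "z": -3, "spin": 0}
    - {"x": 0, "y": 0, "z": -3, "spin": 0}
    - {"x": 0, "y": 0, "z": -3, "spin": 0}
    - {"x": 0, "y": 0, "z": -2, "spin": 0}
    - {"x": 0, "y": 0, "z": -2, "spin": 0}
    - {"x": 0, "y": 0, "z": -2, "spin": 0}
    - {"x": 0, "y": 0, "z": 0, "spin": 0}
    - {"x": 0, "y": 0, "z": 0, "spin": 0}

```text
t: 9.2
tcp_pos: [498.1, 158.5, 138.7]
eef_rot: [0.634, 0.774, -0.0, -0.0]
ft_force: [0.4, 0.5, -1.5]
gripper_width: 12.2
grasp_force: 30.0
```

```bash
cat > st.py <<'E'
from h import *
np.set_printoptions(precision=3,suppress=True)
for _ in range(4):
    manip.grab_frame("wrist");s=manip.sense();M=R.from_quat(s["eef_rot"]).as_matrix();print(s["t"],np.array(s["tcp_pos"]),round(np.degrees(np.arctan2(M[1,0],M[0,0])),2),round(s["gripper_width"],1),np.array(s["ft_force"]),np.array(s["moment"]),round(s["joints"][5],2))
E
python3 st.py
```

```text
9.25 [498.223 158.519 138.835] 101.35 12.2 [-0.611 -0.238 -1.958] [-0.099  0.048  0.009] -0.1
9.3 [498.194 158.489 138.834] 101.34 12.1 [-0.559 -0.36  -2.085] [-0.041  0.03  -0.023] -0.1
9.35 [498.227 158.5   138.885] 101.35 12.5 [ 0.325  0.427 -1.861] [-0.065  0.045 -0.039] -0.1
9.4 [498.233 158.47  138.904] 101.34 12.2 [-0.02  -0.287 -1.34 ] [-0.059  0.044  0.033] -0.1
```

Emit:
play_rows:
  motion:
    - {"x": 0, "y": 0, "z": -1, "spin": 0}
    - {"x": 0, "y": 0, "z": -1, "spin": 0}
    - {"x": 0, "y": 0, "z": -0.4, "spin": 0}
    - {"x": 0, "y": 0, "z": -0.4, "spin": 0}
    - {"x": 0, "y": 0, "z": 0, "spin": 0}
    - {"x": 0, "y": 0, "z": 0, "spin": 0}

```text
t: 10.0
tcp_pos: [498.1, 158.5, 136.0]
eef_rot: [0.634, 0.774, -0.0, -0.0]
ft_force: [0.5, -0.4, -1.7]
gripper_width: 12.0
grasp_force: 30.0
```

Emit:
play_rows:
  motion:
    - {"x": 0, "y": 0, "z": -0.4, "spin": 0}
    - {"x": 0, "y": 0, "z": 0, "spin": 0}

```text
t: 10.2
tcp_pos: [498.1, 158.5, 135.5]
eef_rot: [0.634, 0.774, -0.0, -0.0]
ft_force: [-0.5, 0.2, -2.3]
gripper_width: 12.2
grasp_force: 30.0
```

Emit:
play_rows:
  motion:
    - {"x": 0, "y": 0, "z": -0.4, "spin": 0}
    - {"x": 0, "y": 0, "z": 0, "spin": 0}

```text
t: 10.4
tcp_pos: [498.1, 158.5, 135.1]
eef_rot: [0.634, 0.774, -0.0, -0.0]
ft_force: [-0.4, -0.3, -2.3]
gripper_width: 12.1
grasp_force: 30.0
```

Emit:
play_rows:
  motion:
    - {"x": 0, "y": 0, "z": -0.4, "spin": 0}
    - {"x": 0, "y": 0, "z": 0, "spin": 0}

```text
t: 10.6
tcp_pos: [498.1, 158.5, 134.7]
eef_rot: [0.634, 0.774, -0.0, -0.0]
ft_force: [-0.8, -0.1, -2.6]
gripper_width: 12.0
grasp_force: 30.0
```

Emit:
play_rows:
  motion:
    - {"x": 0, "y": 0, "z": -0.3, "spin": 0}
    - {"x": 0, "y": 0, "z": 0, "spin": 0}

```text
t: 10.8
tcp_pos: [498.1, 158.5, 134.4]
eef_rot: [0.634, 0.774, -0.0, -0.0]
ft_force: [-0.4, 0.2, -2.3]
gripper_width: 12.0
grasp_force: 30.0
```

Emit:
play_rows:
  motion:
    - {"x": 0, "y": 0, "z": -0.3, "spin": 0}
    - {"x": 0, "y": 0, "z": 0, "spin": 0}

```text
t: 11.0
tcp_pos: [498.1, 158.5, 134.1]
eef_rot: [0.634, 0.774, -0.0, -0.0]
ft_force: [0.4, 0.3, -1.6]
gripper_width: 12.5
grasp_force: 30.0
```

Emit:
play_rows:
  motion:
    - {"x": 0, "y": 0, "z": -0.3, "spin": 0}
    - {"x": 0, "y": 0, "z": 0, "spin": 0}

```text
t: 11.2
tcp_pos: [498.1, 158.5, 133.8]
eef_rot: [0.634, 0.774, -0.0, -0.0]
ft_force: [0.9, 0.2, -0.8]
gripper_width: 12.2
grasp_force: 30.0
```

Emit:
play_rows:
  motion:
    - {"x": 0, "y": 0, "z": -0.3, "spin": 0}
    - {"x": 0, "y": 0, "z": 0, "spin": 0}

```text
t: 11.4
tcp_pos: [498.1, 158.5, 133.5]
eef_rot: [0.634, 0.774, -0.0, -0.0]
ft_force: [0.1, 0.2, -2.1]
gripper_width: 12.4
grasp_force: 30.0
```

```bash
python3 st.py
```

```text
11.45 [498.099 158.512 133.547] 101.34 12.2 [-0.101 -0.061 -2.845] [-0.081 -0.001 -0.078] -0.1
11.5 [498.113 158.489 133.541] 101.34 12.0 [ 0.375  0.311 -1.16 ] [-0.039  0.068  0.017] -0.1
11.55 [498.125 158.481 133.563] 101.34 12.3 [-1.061  0.557 -1.98 ] [-0.094  0.043  0.009] -0.1
11.6 [498.114 158.497 133.556] 101.34 12.2 [ 0.474 -0.288 -1.901] [ 0.006  0.062 -0.038] -0.1
```

Emit:
play_rows:
  motion:
    - {"x": 0, "y": 0, "z": -0.3, "spin": 0}
    - {"x": 0, "y": 0, "z": 0, "spin": 0}

```text
t: 11.8
tcp_pos: [498.1, 158.5, 133.3]
eef_rot: [0.634, 0.774, 0.0, 0.0]
ft_force: [-1.3, 0.2, -0.5]
gripper_width: 12.2
grasp_force: 30.0
```

Emit:
play_rows:
  motion:
    - {"x": 0, "y": 0, "z": -0.3, "spin": 0}
    - {"x": 0, "y": 0, "z": 0, "spin": 0}

```text
t: 12.0
tcp_pos: [498.2, 158.5, 133.1]
eef_rot: [0.634, 0.774, 0.0, 0.0]
ft_force: [0.3, -1.0, 0.4]
gripper_width: 12.0
grasp_force: 30.0
```

Emit:
play_rows:
  motion:
    - {"x": 0, "y": 0, "z": -0.3, "spin": 0}
    - {"x": 0, "y": 0, "z": 0, "spin": 0}

```text
t: 12.2
tcp_pos: [498.3, 158.5, 132.9]
eef_rot: [0.634, 0.774, 0.0, 0.0]
ft_force: [-0.9, -0.3, 1.8]
gripper_width: 12.0
grasp_force: 30.0
```

Emit:
play_rows:
  motion:
    - {"x": 0, "y": 0, "z": 0.2, "spin": -3}
    - {"x": 0, "y": 0, "z": 0, "spin": -3}
    - {"x": 0, "y": 0, "z": 0, "spin": -3}
    - {"x": 0, "y": 0, "z": 0, "spin": -3}
    - {"x": 0, "y": 0, "z": 0, "spin": -2}
    - {"x": 0, "y": 0, "z": 0, "spin": 0}

```text
t: 12.8
tcp_pos: [498.3, 158.5, 133.0]
eef_rot: [0.723, 0.69, 0.0, 0.0]
ft_force: [-0.6, -0.4, 0.2]
gripper_width: 12.1
grasp_force: 30.0
```

```bash
sed -i 's/range(4)/range(6)/; s/    manip.grab/    manip.grab/' st.py
cat > st.py <<'E'
from h import *
np.set_printoptions(precision=3,suppress=True)
F=[];Q=[]
for _ in range(6):
    manip.grab_frame("wrist");s=manip.sense();F.append(s["ft_force"]);Q.append(s["moment"])
M=R.from_quat(s["eef_rot"]).as_matrix();print(s["t"],np.array(s["tcp_pos"]),round(np.degrees(np.arctan2(M[1,0],M[0,0])),2),np.mean(F,0),np.mean(Q,0),np.std(Q,0)[2],np.array(s["tau"]),s["joints"][5])
E
python3 st.py
```

```text
13.1 [498.282 158.492 132.957] 87.37 [0.006 0.202 0.788] [-0.058  0.024 -0.01 ] 0.04057841279544396 [  0.032 -41.553 -25.282   0.077   0.107  -0.004] 0.14038690425475245
```

Emit:
play_rows:
  motion:
    - {"x": 0, "y": 0, "z": 0, "spin": -2}
    - {"x": 0, "y": 0, "z": 0, "spin": -2}
    - {"x": 0, "y": 0, "z": 0, "spin": 0}

```text
t: 13.4
tcp_pos: [498.2, 158.5, 133.0]
eef_rot: [0.747, 0.665, 0.0, 0.0]
ft_force: [0.2, 0.3, 1.2]
gripper_width: 12.2
grasp_force: 30.0
```

```bash
python3 st.py
```

```text
13.7 [498.185 158.486 132.92 ] 83.37 [ 0.161 -0.453  1.945] [-0.067  0.072 -0.002] 0.016738248985610115 [  0.012 -41.262 -25.201   0.088   0.014   0.003] 0.2101548611199793
```

Emit:
play_rows:
  motion:
    - {"x": 0, "y": 0, "z": 0, "spin": -2}
    - {"x": 0, "y": 0, "z": 0, "spin": -2}
    - {"x": 0, "y": 0, "z": 0, "spin": 0}

```text
t: 14.0
tcp_pos: [498.1, 158.5, 132.9]
eef_rot: [0.77, 0.638, 0.0, 0.0]
ft_force: [0.1, -0.3, 1.1]
gripper_width: 12.1
grasp_force: 30.0
```

```bash
python3 st.py
```

```text
14.3 [498.165 158.504 132.885] 79.37 [0.255 0.047 1.741] [-0.074  0.074  0.029] 0.026195776817956463 [ -0.008 -41.116 -25.106   0.082   0.002   0.008] 0.27998706295404474
```

Emit:
play_rows:
  motion:
    - {"x": 0, "y": 0, "z": 0, "spin": -2}
    - {"x": 0, "y": 0, "z": 0, "spin": -2}
    - {"x": 0, "y": 0, "z": 0, "spin": 0}

```text
t: 14.6
tcp_pos: [498.2, 158.5, 132.9]
eef_rot: [0.792, 0.611, 0.0, 0.0]
ft_force: [-0.7, -0.5, 2.7]
gripper_width: 12.7
grasp_force: 30.0
```

```bash
python3 st.py
```

```text
14.9 [498.179 158.484 132.893] 75.37 [0.279 0.152 2.061] [-0.057  0.072  0.013] 0.03310397642432951 [ -0.013 -41.027 -25.054   0.08   -0.011   0.009] 0.3497654797807354
```

Emit:
play_rows:
  motion:
    - {"x": 0, "y": 0, "z": 0, "spin": -2}
    - {"x": 0, "y": 0, "z": 0, "spin": -1}
    - {"x": 0, "y": 0, "z": 0, "spin": 0}

```text
t: 15.2
tcp_pos: [498.2, 158.5, 132.9]
eef_rot: [0.807, 0.59, 0.0, -0.0]
ft_force: [-1.3, 1.0, 3.0]
gripper_width: 12.1
grasp_force: 30.0
```

```bash
python3 st.py
```

```text
15.5 [498.139 158.495 132.869] 72.36 [ 0.018 -0.204  2.395] [-0.064  0.062  0.026] 0.009327753157736395 [ -0.016 -40.968 -24.999   0.087  -0.005   0.022] 0.4023282483067675
```

Emit:
play_rows:
  motion:
    - {"x": 0, "y": 0, "z": 0, "spin": -2}
    - {"x": 0, "y": 0, "z": 0, "spin": -2}
    - {"x": 0, "y": 0, "z": 0, "spin": 0}

```text
t: 15.8
tcp_pos: [498.1, 158.5, 132.9]
eef_rot: [0.827, 0.562, 0.0, 0.0]
ft_force: [0.5, 0.1, 2.2]
gripper_width: 12.4
grasp_force: 30.0
```

```bash
python3 st.py
```

```text
16.1 [498.116 158.498 132.862] 68.37 [ 0.22  -0.027  2.269] [-0.069  0.097  0.02 ] 0.01660578838206929 [ -0.018 -40.931 -25.002   0.08   -0.029   0.011] 0.4720012192497511
```

Emit:
play_rows:
  motion:
    - {"x": 0, "y": 0, "z": 0, "spin": -2}
    - {"x": 0, "y": 0, "z": 0, "spin": -1}
    - {"x": 0, "y": 0, "z": 0, "spin": 0}

```text
t: 16.4
tcp_pos: [498.1, 158.5, 132.9]
eef_rot: [0.842, 0.54, 0.0, -0.0]
ft_force: [0.4, -0.5, 2.4]
gripper_width: 12.1
grasp_force: 30.0
```

```bash
python3 st.py
```

```text
16.7 [498.136 158.496 132.872] 65.36 [-0.206 -0.162  2.825] [-0.053  0.091  0.048] 0.014372093819728265 [ -0.019 -40.921 -24.976   0.086  -0.02    0.024] 0.5245105015580193
```

Emit:
play_rows:
  motion:
    - {"x": 0, "y": 0, "z": 0, "spin": -2}
    - {"x": 0, "y": 0, "z": 0, "spin": -2}
    - {"x": 0, "y": 0, "z": 0, "spin": 0}

```text
t: 17.0
tcp_pos: [498.1, 158.5, 132.8]
eef_rot: [0.86, 0.51, 0.0, -0.0]
ft_force: [-0.1, -1.0, 3.4]
gripper_width: 12.1
grasp_force: 30.0
```

```bash
python3 st.py
```

```text
17.3 [498.111 158.487 132.844] 61.37 [-0.158  0.153  2.558] [-0.053  0.101  0.005] 0.04417543103697511 [ -0.012 -40.911 -24.984   0.081  -0.035   0.012] 0.594162765875731
```

Emit:
play_rows:
  motion:
    - {"x": 0, "y": 0, "z": 0, "spin": -2}
    - {"x": 0, "y": 0, "z": 0, "spin": -1}
    - {"x": 0, "y": 0, "z": 0, "spin": 0}

```text
t: 17.6
tcp_pos: [498.1, 158.5, 132.9]
eef_rot: [0.873, 0.487, -0.0, -0.0]
ft_force: [0.4, -0.5, 2.6]
gripper_width: 12.0
grasp_force: 30.0
```

```bash
python3 st.py
```

```text
17.9 [498.13  158.508 132.852] 58.36 [ 0.129 -0.324  2.751] [-0.059  0.092  0.032] 0.022200962201670563 [ -0.029 -40.908 -24.979   0.078  -0.035   0.025] 0.6466800651330361
```

Emit:
play_rows:
  motion:
    - {"x": 0, "y": 0, "z": 0, "spin": -2}
    - {"x": 0, "y": 0, "z": 0, "spin": -1}
    - {"x": 0, "y": 0, "z": 0, "spin": 0}

```text
t: 18.2
tcp_pos: [498.1, 158.5, 132.9]
eef_rot: [0.886, 0.464, -0.0, -0.0]
ft_force: [-0.1, -0.4, 2.3]
gripper_width: 12.7
grasp_force: 30.0
```

```bash
python3 st.py
```

```text
18.5 [498.13  158.534 132.853] 55.36 [0.084 0.097 2.32 ] [-0.048  0.095  0.028] 0.021574971734356345 [ -0.027 -40.908 -24.979   0.078  -0.038   0.025] 0.6990313175286452
```

Emit:
play_rows:
  motion:
    - {"x": 0, "y": 0, "z": 0, "spin": -2}
    - {"x": 0, "y": 0, "z": 0, "spin": -1}
    - {"x": 0, "y": 0, "z": 0, "spin": 0}

```text
t: 18.8
tcp_pos: [498.1, 158.5, 132.9]
eef_rot: [0.897, 0.441, -0.0, -0.0]
ft_force: [-0.6, 0.0, 3.0]
gripper_width: 12.3
grasp_force: 30.0
```

```bash
python3 st.py
```

```text
19.1 [498.116 158.491 132.87 ] 52.36 [-0.053 -0.143  2.627] [-0.054  0.126  0.041] 0.02755672234678624 [ -0.021 -40.909 -24.98    0.079  -0.042   0.025] 0.7514094043619672
```

Emit:
play_rows:
  motion:
    - {"x": 0, "y": 0, "z": 0, "spin": -2}
    - {"x": 0, "y": 0, "z": 0, "spin": -1}
    - {"x": 0, "y": 0, "z": 0, "spin": 0}

```text
t: 19.4
tcp_pos: [498.1, 158.5, 132.8]
eef_rot: [0.909, 0.417, 0.0, -0.0]
ft_force: [0.4, 0.1, 2.8]
gripper_width: 12.3
grasp_force: 30.0
```

```bash
python3 st.py
```

```text
19.7 [498.146 158.488 132.872] 49.36 [0.029 0.067 2.642] [-0.064  0.097  0.028] 0.02112916133214399 [  0.009 -40.983 -24.98    0.093  -0.009   0.03 ] 0.8037674165211461
```

Emit:
play_rows:
  motion:
    - {"x": 0, "y": 0, "z": 0, "spin": -2}
    - {"x": 0, "y": 0, "z": 0, "spin": 0}

```text
t: 19.9
tcp_pos: [498.2, 158.5, 132.8]
eef_rot: [0.916, 0.401, 0.0, -0.0]
ft_force: [0.4, -0.3, 1.7]
gripper_width: 12.3
grasp_force: 30.0
```

```bash
python3 st.py
```

```text
20.2 [498.172 158.482 132.849] 47.36 [ 0.792 -0.182  1.588] [-0.048  0.004  0.049] 0.0406780164159759 [  0.052 -41.331 -24.919   0.089   0.199   0.039] 0.8385694428847793
```

Emit:
play_rows:
  motion:
    - {"x": 0, "y": 0, "z": 0, "spin": -2}
    - {"x": 0, "y": 0, "z": 0, "spin": 0}

```text
t: 20.4
tcp_pos: [498.2, 158.5, 132.8]
eef_rot: [0.923, 0.385, 0.0, -0.0]
ft_force: [0.6, 0.8, 1.0]
gripper_width: 12.6
grasp_force: 30.1
```

```bash
python3 st.py
```

```text
20.7 [498.175 158.528 132.804] 45.37 [1.086 0.395 0.553] [-0.005 -0.108  0.091] 0.0338000161788803 [ -0.055 -41.846 -24.95    0.013   0.425   0.08 ] 0.8733954191160185
```

Emit:
play_rows:
  motion:
    - {"x": 0, "y": 0, "z": 0, "spin": -1.5}
    - {"x": 0, "y": 0, "z": 0, "spin": 0}

```text
t: 20.9
tcp_pos: [498.1, 158.5, 132.8]
eef_rot: [0.928, 0.373, -0.0, -0.0]
ft_force: [0.3, 1.4, 0.2]
gripper_width: 12.6
grasp_force: 30.2
```

```bash
python3 st.py
```

```text
21.2 [498.108 158.533 132.801] 43.85 [ 1.723  0.566 -0.116] [ 0.12  -0.148  0.138] 0.03152556840363982 [ -0.26  -42.367 -25.137  -0.11    0.55    0.124] 0.8999261241613261
```

Emit:
play_rows:
  motion:
    - {"x": 0, "y": 0, "z": 0, "spin": -2}
    - {"x": 0, "y": 0, "z": 0, "spin": 0}

```text
t: 21.4
tcp_pos: [498.0, 158.6, 132.7]
eef_rot: [0.934, 0.357, -0.0, -0.0]
ft_force: [1.7, 0.9, -1.0]
gripper_width: 12.4
grasp_force: 30.4
```

```bash
python3 st.py
```

```text
21.7 [498.011 158.547 132.748] 41.87 [ 1.626  0.744 -1.223] [ 0.195 -0.138  0.178] 0.013767596779783859 [ -0.601 -42.965 -25.576  -0.282   0.54    0.169] 0.934527617735869
```

Emit:
play_rows:
  motion:
    - {"x": 0, "y": 0, "z": 0, "spin": -1.5}
    - {"x": 0, "y": 0, "z": 0, "spin": 0}

```text
t: 21.9
tcp_pos: [498.0, 158.5, 132.7]
eef_rot: [0.939, 0.344, -0.0, -0.0]
ft_force: [1.0, 1.7, -2.6]
gripper_width: 12.4
grasp_force: 30.6
```

```bash
python3 st.py
```

```text
22.2 [497.948 158.556 132.714] 40.35 [ 1.333  1.596 -2.929] [ 0.278 -0.109  0.23 ] 0.0148815777166699 [ -0.888 -43.603 -26.153  -0.406   0.456   0.221] 0.961040061148172
```

Emit:
play_rows:
  motion:
    - {"x": 0, "y": 0, "z": 0, "spin": -1.5}
    - {"x": 0, "y": 0, "z": 0, "spin": 0}

```text
t: 22.4
tcp_pos: [497.9, 158.5, 132.7]
eef_rot: [0.943, 0.332, -0.0, -0.0]
ft_force: [1.1, 2.4, -3.1]
gripper_width: 12.0
grasp_force: 30.9
```

```bash
python3 st.py
```

```text
22.7 [497.896 158.488 132.674] 38.85 [ 0.7    2.102 -4.065] [ 0.296 -0.044  0.253] 0.044076860622284296 [ -1.044 -44.307 -26.855  -0.438   0.32    0.263] 0.987250900281175
```

Emit:
play_rows:
  grip: 0
  motion:
    - {"x": 0, "y": 0, "z": 0, "spin": 0}
    - {"x": 0, "y": 0, "z": 0, "spin": 0}
    - {"x": 0, "y": 0, "z": 0, "spin": 0}
    - {"x": 0, "y": 0, "z": 0, "spin": 0}
    - {"x": 0, "y": 0, "z": 0, "spin": 0}
    - {"x": 0, "y": 0, "z": 10, "spin": 0}
    - {"x": 0, "y": 0, "z": 30, "spin": 0}
    - {"x": 0, "y": 0, "z": 30, "spin": 0}
    - {"x": 0, "y": 0, "z": 30, "spin": 0}
    - {"x": 0, "y": 0, "z": 30, "spin": 0}
    - {"x": 0, "y": -10, "z": 0, "spin": 0}
    - {"x": 0, "y": -30, "z": 0, "spin": 0}
    - {"x": 0, "y": -30, "z": 0, "spin": 0}
    - {"x": 0, "y": 0, "z": 0, "spin": 0}
    - {"x": 0, "y": 0, "z": 0, "spin": 0}

```text
t: 24.2
tcp_pos: [497.9, 88.0, 262.6]
eef_rot: [0.943, 0.332, -0.0, -0.0]
ft_force: [0.4, 0.6, 0.0]
gripper_width: 46.1
grasp_force: 0.0
```

```bash
python3 st.py
python3 - <<'E'
from h import *
np.set_printoptions(precision=1,suppress=True)
for c in("wrist","scene"):
    f=manip.grab_frame(c)
    for k,z in(("lid",91.5),("pin",96.5),("mouth",108)):
        for d in manip.tip_of(f,k)[:3]: print(c,k,round(d["p"],2),onz(f,d["centre"],z))
E
```

```text
24.5 [498.026  89.22  262.747] 38.91 [0.075 0.161 0.267] [-0.046  0.135 -0.012] 0.03238541314958526 [ -0.11  -38.216 -29.439   0.058  -0.047   0.003] 0.848014727168833
wrist lid 0.7 [376.5 -64.3  91.5]
wrist lid 0.64 [497.3 155.4  91.5]
wrist pin 0.6 [526.7 184.6  96.5]
wrist mouth 0.49 [528.1 185.9 108. ]
scene lid 0.96 [501.7 157.4  91.5]
scene lid 0.91 [416.7 -55.1  91.5]
scene lid 0.59 [ 277.7 -215.7   91.5]
scene pin 0.91 [444.8 -74.1  96.5]
scene pin 0.78 [534.9 190.3  96.5]
scene pin 0.61 [ 310.7 -184.9   96.5]
scene mouth 0.68 [508.9 155.4 108. ]
```

```bash
python3 -c "
from workcell import manip
print(manip.sign_off())"
```

```text
the job is handed in; nothing more can be done
None
```

The lid is in the pot, screwed clockwise to about 0.26 N m, released, and the gripper is clear. I handed the job in at about 25 s; the sign-off returned no verdict.

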